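# Find the charged mill jar by its weight and start it on the jar mill

## Task

One of the three closed jars in the wooden rack is charged with its grinding cylinder and the other two are empty: lift them to feel which is the heavy one, lay that jar lengthwise on the two rollers of the jar mill and then press the green start button fully down and let it come up again. The empty jars must be lying back in the rack's notches at the end; do not start the mill without the charged jar on it, leave the red stop button alone, do not drop a jar, and do not disturb the other things on the table.

Things in the scene. Friction and masses are not known exactly. Their poses are not given: they have to be found in the camera images.
- jar_a: one of three look-alike closed mill jars lying on their side: cream barrel, 60 mm diameter, 110 mm long, two thin green rings; black screw cap (48 mm diameter, 22 mm) on one end. Origin: middle of the barrel, on its axis (grip there); x along the axis to the cap. Empty 0.24 to 0.32 kg; charged (loose grinding cylinder inside) 0.59 to 0.81 kg; any one of the three may be charged
- jar_b: one of three look-alike closed mill jars lying on their side: cream barrel, 60 mm diameter, 110 mm long, two thin green rings; black screw cap (48 mm diameter, 22 mm) on one end. Origin: middle of the barrel, on its axis (grip there); x along the axis to the cap. Empty 0.24 to 0.32 kg; charged (loose grinding cylinder inside) 0.59 to 0.81 kg; any one of the three may be charged
- jar_c: one of three look-alike closed mill jars lying on their side: cream barrel, 60 mm diameter, 110 mm long, two thin green rings; black screw cap (48 mm diameter, 22 mm) on one end. Origin: middle of the barrel, on its axis (grip there); x along the axis to the cap. Empty 0.24 to 0.32 kg; charged (loose grinding cylinder inside) 0.59 to 0.81 kg; any one of the three may be charged
- rack: fixed wooden rack, 160 x 330 mm, 46 mm high; origin at the centre of its underside. Two cross boards (16 mm thick, at x = -42 and +42 mm, 68 mm free between them) on a 15 mm base, each with V notches at y = -104, 0, +104 mm. A jar lies in the notches along the rack's x, barrel middle near x = 0, axis 62 mm above the table; 44 mm free between neighbouring jars
- mill: fixed jar mill, 340 (x) x 160 mm; origin at the centre of its underside. Two black rubber rollers along x (25 mm diameter, x = -155 to +35 mm, axes at y = -24 and +24 mm, 85 mm up) that turn stiffly; bearing plate 102 mm high at the -x end; grey motor housing (x = 48 to 168 mm, 130 mm high) at the +x end, carrying the green start and red stop buttons
- mill_bed (a point): where the middle of a jar's barrel lies when the jar rests on both rollers, midway along them: 60 mm to -x of the mill's origin, 120 mm above the table; x along the rollers. The jar may lie up to 40 mm off along the rollers, cap to either end. The tops of the rollers are 23 mm below this point
- start_top (a point): centre of the top of the green start button (32 mm diameter), 148 mm above the table when up, at the mill's (108, +40) mm; it is pressed straight down
- start (a joint): green start button: 0 up, 0.006 m fully down; springs back; about 1.5 N starts it moving and 5 N holds it fully down
- stop (a joint): red stop button (32 mm diameter) beside the green one, at the mill's (108, -40) mm: same values; not to be pressed
- cup: bystander: reddish bisque cup, 72 mm wide, 85 mm high, behind the rack; origin at the centre of its underside
- bowl: bystander: reddish bisque bowl, 130 mm wide, 60 mm high; origin at the centre of its underside
- glaze_jar: bystander: cream glaze jar with a blue cap, 68 mm wide, 90 mm high; origin at the centre of its underside
- brush: bystander: brush 190 mm long lying flat
- scraper: bystander: steel scraper with a wooden back, 110 x 60 mm, lying flat
- underglaze: bystander: small blue jar with a white cap, 52 mm wide, 75 mm high; origin at the centre of its underside
Not all that is in view belongs to the job. What is shaped like the jar_a but purple is not meant.

How it is judged:
By the outcome, as a careful person would: the job done as asked, in the order asked, and still so for the second after the job is handed in, with the robot touching nothing.
It also fails if it takes over 64 s, if anything falls off the work surface, if the arm or the gripper's body presses on something with over 40 N, if the wrist force passes 120 N, or if a joint passes its speed limit or range.

## Robot

A 7-joint arm with a two-finger parallel gripper is mounted at the origin on the work surface. World frame = base frame: x ahead of the robot, y to its left, z up, the work surface at z = 0. Lengths are in m, angles in rad, forces in N, time in s.
With the tool pointing down it reaches from about 0.425 to 0.875 m from the base axis. Payload 4.7 kg.
Tool frame: the origin (TCP) lies midway between the tips of the shut fingers; the grasp point (between the pads) lies 19 mm behind it; z points along the fingers, y is the line along which they close (so a half turn about z gives the same grasp; the last joint's range is limited). The gripper opens to 87 mm and grips with 3 to 60 N. Pads are 19 mm wide; open, the fingers measure 117 mm over their backs; the gripper's body (75 mm by 190 mm) begins 51 mm behind the grasp point.
Start: joints at [1.258, 0.321, -0.07, 1.45, 0.023, 1.371, -0.057], TCP at [0.209, -0.616, 0.186] pointing down, gripper open.
Joint ranges: [-2.86, 2.86], [-0.3, 2.09], [-1.38, 1.24], [0.06, 2.45], [-1.56, 4.7], [0.09, 2.05], [-2.69, 2.69]. Speed limits (rad/s): [2.57, 2.57, 3.14, 3.14, 3.14, 3.14, 3.14].

## Interface

Orientations are given as a rotation vector (axis times angle).
In Python, from bench import ctrl gives the robot as it stands. The module is installed in compiled form; this text tells all that it offers.
- The arm moves only by the tool carry_out, never from a script. Its argument "steps" is a list of rows, each a list of 7 numbers: the turn, a rotation vector about the world's x, y, z in degrees, then the shift along the world's x, y, z in cm, then the opening, from 0 (shut) to 1 (fully open). A call has 1 to 12 rows; each row is the pose to reach, as a shift and turn from the pose commanded when the call began; what a row does not reach only later rows make up. A row lasts 1/10 s, in which the tool goes at most 50 mm and 8.59 degrees, less where a joint would pass 70% of its speed; a pose out of reach is approached as far as the arm can. A call with a gripper value outside its range is refused whole. The fingers move at their own pace and stop on an object; "squeeze" is the grip in N (left out, the last holds). Time passes only in rows, so rows that repeat a pose let the fingers close. It gives the time, the measured TCP pose, the force, the opening and the grip force at its end, in the units of the state.
- ctrl.get_state(): the state, without advancing time (a new reading comes with each control period).
- ctrl.get_image(name): name is "scene" or "top" or "wrist"; returns a dict with "pixels" (400x640x3 uint8, red, green, blue), "camera_matrix" (3x3 intrinsics, pixels), "k1" (the pictures are not rectified: a ray, as slopes to the right and down, at radius r is drawn at 1 + k1 r^2 times it, then the intrinsics apply), "cam_to_world" (4x4, takes a point from camera to world coordinates); the wrist camera has in their place "T_tool_cam" (4x4, takes a point from camera to tool coordinates, whose origin is the TCP and whose axes are the flange's). Camera axes: x right, y down, z forward; pixel columns grow to the right and rows downward; lengths in m; the calibration is good to about 2 mm. A picture is of the moment at which its call begins: read the wrist's pose just before it. There is no depth.
- ctrl.close_job(): hands the job in; it is judged then, once.
The state is a dict: "time": time; "joint_positions": joint angles; "qd": joint speeds; "joint_torque": joint torques, N m; "position": TCP position; "tool_rot": TCP orientation; "ft_force": force on the tool from outside, world axes, zero at the start; "torque": the same for the moment, N m; "grip_width": opening from 0.0 (shut) to 1.0 (fully open); "grip_force": force on a finger pad.
Only numpy, scipy, OpenCV 4.12 (cv2) and the standard library are available. Lean on these libraries where they do the work, as an engineer would, in place of code of your own. Each camera call takes 0.05 s, during which the arm holds its last target. There are 200 camera calls.

## Working session

There is one attempt and no reset: what is moved stays moved. The work goes in short steps, Python scripts to look and compute and a tool call to move; the robot and the scene stay as the last step left them, time stands still between calls to the robot, and variables do not carry over. Pictures are saved under pics/ and viewed, at most 10 in all, crops included, and the job is handed in when it is done.

Besides the shell and the picture viewer there is one more tool, called after "Request:" by a JSON object that holds its "method" and its "body". carry_out: Moves the arm, as the interface text tells. Its arguments: {"type":"object","properties":{"steps":{"type":"array","items":{"type":"array","items":{"type":"number"}}},"squeeze":{"type":"number"}},"required":["steps"]}

```bash
mkdir -p pics; cat > h.py <<'E'
import numpy as np, cv2
from bench import ctrl
def ray(im,u,v,T=None):
    K=np.array(im["camera_matrix"]);k=im["k1"];T=np.array(im["cam_to_world"] if T is None else T)
    d=np.array([(u-K[0,2])/K[0,0],(v-K[1,2])/K[1,1]]);s=d.copy()
    for _ in range(20): s=d/(1+k*(s@s))
    return T[:3,3],T[:3,:3]@np.array([s[0],s[1],1.])
def plane(im,u,v,z,T=None):
    o,d=ray(im,u,v,T);return o+d*(z-o[2])/d[2]
def save(im,n): cv2.imwrite("pics/"+n,cv2.cvtColor(im["pixels"],cv2.COLOR_RGB2BGR))
E
python3 - <<'E'
from h import *
import pickle
s=ctrl.get_state();print({k:np.round(v,3) for k,v in s.items()})
for n in("scene","top"):
    im=ctrl.get_image(n);save(im,n+"0.png");pickle.dump(im,open(n+"0.pkl","wb"));print(n,np.round(im["cam_to_world"],3),im["k1"],np.round(im["camera_matrix"],1))
E
```

```text
{'time': np.float64(0.0), 'joint_positions': array([ 1.258,  0.322, -0.07 ,  1.452,  0.023,  1.371, -0.057]), 'qd': array([-0.002,  0.001,  0.001, -0.   ,  0.002,  0.   ,  0.   ]), 'joint_torque': array([-0.0000e+00, -4.9129e+01, -4.0400e-01, -3.1253e+01, -6.4000e-02,
        4.4000e-02,  0.0000e+00]), 'position': array([ 0.208, -0.615,  0.185]), 'tool_rot': array([-3.098e+00, -5.110e-01,  1.000e-03]), 'ft_force': array([0.314, 0.193, 0.162]), 'torque': array([-0.007, -0.056, -0.018]), 'grip_force': np.float64(0.0), 'grip_width': np.float64(1.0)}
scene [[-0.059  0.734 -0.677  1.423]
 [ 0.998  0.055 -0.027  0.035]
 [ 0.017 -0.677 -0.735  1.135]
 [ 0.     0.     0.     1.   ]] -0.02123561676558461 [[480.5   0.  317. ]
 [  0.  480.5 201.6]
 [  0.    0.    1. ]]
top [[ 0.026 -0.981  0.192  0.166]
 [-1.    -0.025  0.008  0.015]
 [-0.003 -0.192 -0.981  1.776]
 [ 0.     0.     0.     1.   ]] -0.077681470576849 [[515.9   0.  319.6]
 [  0.  515.9 205.4]
 [  0.    0.    1. ]]
```

View pics/top0.png

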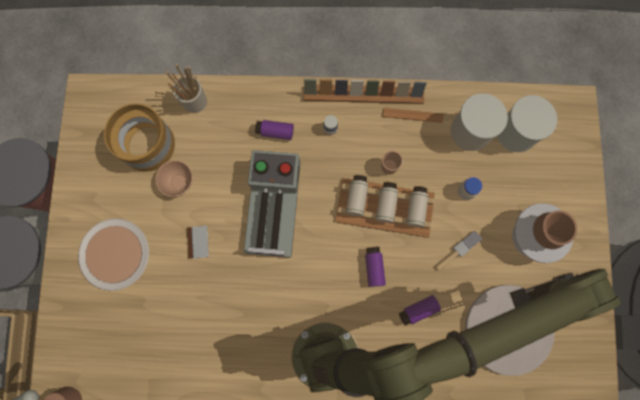

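View pics/scene0.png

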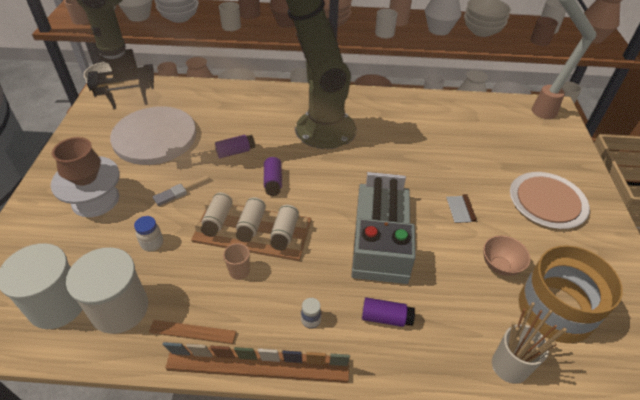

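The picture shows the rack's cream jars in top at (357,196), (387,203), (418,207), caps toward +x. Purple decoys are at (275,130), (375,267), (421,310). Other cream things are the glaze jar (472,187), the underglaze (330,124) and the big pots (480,120), none of them lying in the rack. I choose the three in the rack. The mill is at (272,205), green button (261,167), red (285,169). Next I measure and crop.

```bash
python3 - <<'E'
from h import *
import pickle
for n,box in(("top",(240,140,445,260)),("scene",(185,170,420,285))):
    im=pickle.load(open(n+"0.pkl","rb"));p=im["pixels"];hsv=cv2.cvtColor(p,cv2.COLOR_RGB2HSV)
    x0,y0,x1,y1=box
    M={"green":(cv2.inRange(hsv,(40,100,50),(85,255,255)),.148,15),"red":(cv2.inRange(hsv,(0,170,80),(6,255,255))|cv2.inRange(hsv,(174,170,80),(180,255,255)),.148,15),
       "cream":(cv2.inRange(hsv,(8,0,120),(40,85,255)),.062,100)}
    for c,(m,z,a) in M.items():
        q=np.zeros_like(m);q[y0:y1,x0:x1]=m[y0:y1,x0:x1]
        if c=="cream": q=cv2.morphologyEx(q,cv2.MORPH_CLOSE,np.ones((5,5)))
        k,_,st,ce=cv2.connectedComponentsWithStats(q)
        for i in range(1,k):
            if st[i,4]>=a:
                r=cv2.minAreaRect(np.argwhere(_==i)[:,::-1].astype(np.float32))
                print(n,c,st[i].tolist(),ce[i].round(1),[np.round(t,1) for t in r],plane(im,*ce[i],z).round(4), plane(im,*r[0],z).round(4))
    cr=cv2.resize(p[y0:y1,x0:x1],None,fx=3.3,fy=3.3,interpolation=cv2.INTER_CUBIC)
    cv2.imwrite(f"pics/{n}_crop.png",cr[:,:,::-1])
E
```

```text
top green [256, 161, 10, 11, 80] [260.4 165.8] [array([260.5, 166. ]), array([9.2, 9.2]), np.float64(45.0)] [0.6118 0.2265 0.148 ] [0.6111 0.2262 0.148 ]
top red [280, 164, 10, 9, 68] [284.8 168. ] [array([285., 168.]), array([8.5, 8.5]), np.float64(45.0)] [0.6064 0.1463 0.148 ] [0.6063 0.1457 0.148 ]
top cream [246, 150, 55, 108, 1346] [279.5 217.6] [array([271.3, 202.8]), array([ 50.3, 104.7]), np.float64(5.2)] [0.4563 0.1643 0.062 ] [0.5062 0.1944 0.062 ]
top cream [349, 181, 19, 34, 495] [358.2 197. ] [array([358.2, 196.7]), array([15.7, 33. ]), np.float64(10.3)] [ 0.534  -0.1003  0.062 ] [ 0.535  -0.1001  0.062 ]
top cream [380, 188, 18, 34, 482] [388.5 204.1] [array([388.3, 203.9]), array([15.5, 33.1]), np.float64(8.5)] [ 0.512  -0.2033  0.062 ] [ 0.5128 -0.2025  0.062 ]
top cream [410, 192, 19, 34, 474] [419.1 208.3] [array([419., 208.]), array([15.1, 33.1]), np.float64(8.7)] [ 0.5002 -0.3072  0.062 ] [ 0.5014 -0.3069  0.062 ]
scene green [395, 230, 13, 10, 102] [401.  234.3] [array([401. , 234.5]), array([ 9., 12.]), np.float64(90.0)] [0.6145 0.2262 0.148 ] [0.6151 0.2261 0.1
[... 267 characters left out ...]
4)] [0.4483 0.1562 0.062 ] [0.4689 0.1998 0.062 ]
scene cream [404, 190, 6, 33, 147] [406.5 205.3] [array([406.5, 206. ]), array([32.,  5.]), np.float64(90.0)] [0.4295 0.2661 0.062 ] [0.4324 0.266  0.062 ]
scene cream [201, 192, 31, 32, 513] [216.4 207.1] [array([215.7, 209.1]), array([17.3, 37.4]), np.float64(28.4)] [ 0.4798 -0.3044  0.062 ] [ 0.4879 -0.3049  0.062 ]
scene cream [236, 197, 30, 34, 524] [250.3 212.1] [array([250.3, 214.3]), array([19.3, 37. ]), np.float64(25.6)] [ 0.4918 -0.2004  0.062 ] [ 0.5005 -0.199   0.062 ]
scene cream [270, 204, 29, 35, 559] [284.  219.8] [array([284.2, 221.8]), array([19.9, 37. ]), np.float64(21.8)] [ 0.5144 -0.0974  0.062 ] [ 0.5218 -0.0962  0.062 ]
```

View pics/top_crop.png

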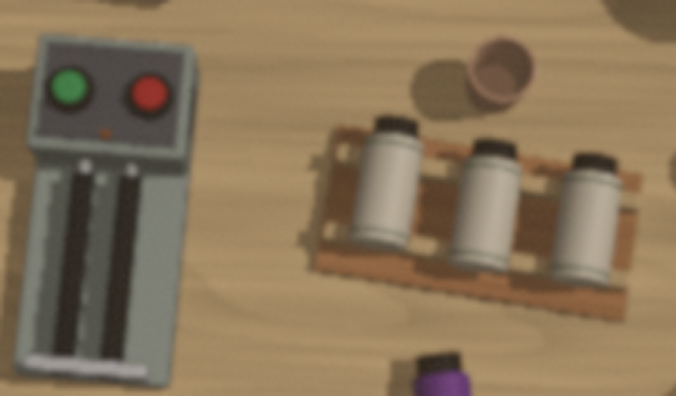

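The crop confirms it: three cream, black-capped jars lie in the rack, none of them purple. The mill's housing and buttons are toward +x. I go above the right-hand jar first.

Request:
{"method": "carry_out", "body": {"steps": [[0,0,-7,7,7.5,2.4,1],[0,0,-14,11,12,2.4,1],[0,0,-21,14,15,2.4,1],[0,0,-28,17,18,2.4,1],[0,0,-28,20,21.5,2.4,1],[0,0,-28,23,24.5,2.4,1],[0,0,-28,26,27.5,2.4,1],[0,0,-28,29,31,2.4,1],[0,0,-28,29,31,2.4,1],[0,0,-28,29,31,2.4,1]], "squeeze": 35}}

```text
time: 1.1
position: [0.5021, -0.2998, 0.2099]
tool_rot: [-3.13, 0.239, -0.001]
ft_force: [-0.6, 0.1, 0.6]
grip_width: 0.998
grip_force: 0.0
```

```bash
python3 - <<'E'
from h import *
import pickle
s=ctrl.get_state();im=ctrl.get_image("wrist");save(im,"w1.png");pickle.dump((s,im),open("w1.pkl","wb"))
print(s["position"],s["tool_rot"],s["ft_force"]);print(np.round(im["T_tool_cam"],3))
# roller lines from top pic: darkest pixels per row
t=pickle.load(open("top0.pkl","rb"));g=cv2.cvtColor(t["pixels"],cv2.COLOR_RGB2GRAY).astype(float)
P=[[],[]]
for v in range(195,245,4):
    row=g[v,250:290]
    d=np.where(row<60)[0]+250
    if len(d):
        sp=np.split(d,np.where(np.diff(d)>2)[0]+1)
        print(v,[(a[0],a[-1],plane(t,a.mean(),v,.095).round(3)[:2].tolist()) for a in sp])
E
```

```text
[ 0.50208078 -0.29975822  0.20986615] [-3.12962836e+00  2.39240720e-01 -1.17174488e-03] [-0.57221419  0.09172942  0.61854723]
[[ 0.    -0.956 -0.293  0.082]
 [ 1.     0.     0.    -0.001]
 [-0.    -0.293  0.956 -0.198]
 [ 0.     0.     0.     1.   ]]
195 [(np.int64(262), np.int64(267), [0.526, 0.215]), (np.int64(276), np.int64(281), [0.527, 0.168])]
199 [(np.int64(261), np.int64(266), [0.512, 0.217]), (np.int64(276), np.int64(281), [0.513, 0.167])]
203 [(np.int64(261), np.int64(266), [0.498, 0.217]), (np.int64(275), np.int64(280), [0.5, 0.17])]
207 [(np.int64(260), np.int64(266), [0.485, 0.218]), (np.int64(275), np.int64(280), [0.486, 0.17])]
211 [(np.int64(260), np.int64(266), [0.471, 0.217]), (np.int64(274), np.int64(279), [0.473, 0.172])]
215 [(np.int64(259), np.int64(265), [0.458, 0.22]), (np.int64(274), np.int64(279), [0.459, 0.172])]
219 [(np.int64(259), np.int64(264), [0.444, 0.221]), (np.int64(274), np.int64(279), [0.446, 0.171])]
223 [(np.int64(259), np.int64(264), [0.431, 0.22]), (np.int64(273), np.int64(278), [0.432, 0.174])]
227 [(np.int64(258), np.int64(263), [0.418, 0.223]), (np.int64(273), np.int64(278), [0.419, 0.173])]
231 [(np.int64(258), np.int64(263), [0.404, 0.222]), (np.int64(272), np.int64(277), [0.405, 0.176])]
235 [(np.int64(257), np.int64(262), [0.391, 0.225]), (np.int64(272), np.int64(277), [0.392, 0.176])]
239 [(np.int64(257), np.int64(262), [0.378, 0.224]), (np.int64(272), np.int64(277), [0.379, 0.175])]
243 [(np.int64(256), np.int64(262), [0.364, 0.225]), (np.int64(271), np.int64(276), [0.366, 0.178])]
```

View pics/w1.png

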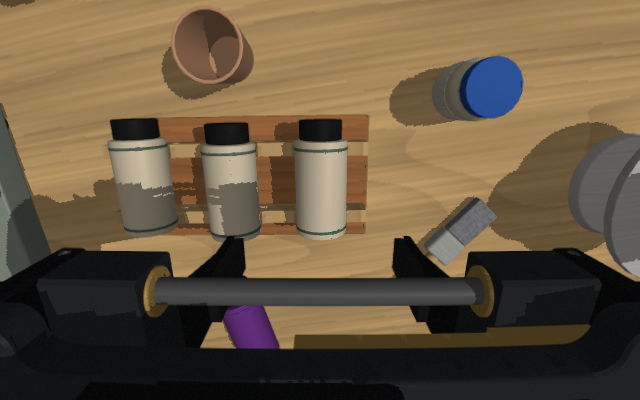

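The wrist view shows the rack level in frame. The jars sit at about (321,190), (231,192) and (144,190), with rings at both ends of each barrel, and the cup stands behind at (210,45).

```bash
python3 - <<'E'
from h import *
import pickle
from scipy.spatial.transform import Rotation as R
s,im=pickle.load(open("w1.pkl","rb"))
T=np.eye(4);T[:3,:3]=R.from_rotvec(s["tool_rot"]).as_matrix();T[:3,3]=s["position"];print(T[:2,:2].round(3))
T=T@im["T_tool_cam"]
# ring tops (upper silhouette z~.092) far/near ring centres; lateral at axis height
for n,l in {"R":[(320.5,150),(321,233)],"M":[(230.5,154),(235,236)],"L":[(138,151),(151,231)]}.items():
    a,b=plane(im,*l[0],.092,T),plane(im,*l[1],.085,T)
    print(n,a.round(3),b.round(3),((a+b)/2).round(3),np.degrees(np.arctan2(*(a-b)[[1,0]])).round(1), [plane(im,*q,.062,T).round(3) for q in l])
E
```

```text
[[ 0.988 -0.152]
 [-0.152 -0.988]]
R [ 0.542 -0.307  0.092] [ 0.448 -0.294  0.085] [ 0.495 -0.3    0.088] -8.2 [array([ 0.539, -0.307,  0.062]), array([ 0.439, -0.292,  0.062])]
M [ 0.553 -0.214  0.092] [ 0.459 -0.195  0.085] [ 0.506 -0.205  0.088] -11.6 [array([ 0.55 , -0.205,  0.062]), array([ 0.451, -0.187,  0.062])]
L [ 0.571 -0.118  0.092] [ 0.48  -0.099  0.085] [ 0.526 -0.109  0.088] -11.6 [array([ 0.57 , -0.1  ,  0.062]), array([ 0.473, -0.084,  0.062])]
```

Request:
{"method": "carry_out", "body": {"steps": [[0,0,-0.6,0,0.2,-4,1],[0,0,-0.6,0,0.2,-8,1],[0,0,-0.6,0,0.2,-11.5,1],[0,0,-0.6,0,0.2,-14.5,1],[0,0,-0.6,0,0.2,-16.3,1],[0,0,-0.6,0,0.2,-16.6,1],[0,0,-0.6,0,0.2,-16.6,1],[0,0,-0.6,0,0.2,-16.6,0.3],[0,0,-0.6,0,0.2,-16.6,0.3],[0,0,-0.6,0,0.2,-16.6,0.3],[0,0,-0.6,0,0.2,-16.6,0.3],[0,0,-0.6,0,0.2,-16.6,0.3]], "squeeze": 35}}

```text
time: 2.35
position: [0.4988, -0.3037, 0.0447]
tool_rot: [3.129, -0.27, 0.001]
ft_force: [0.4, -0.0, 0.0]
grip_width: 0.63
grip_force: 0.0
```

Request:
{"method": "carry_out", "body": {"steps": [[0,0,0,0,0,0,0.3],[0,0,0,0,0,0,0.3],[0,0,0,0,0,0,0.3]]}}

```text
time: 2.65
position: [0.4995, -0.3015, 0.0458]
tool_rot: [-3.128, 0.268, -0.0]
ft_force: [-2.3, 5.6, 10.2]
grip_width: 0.473
grip_force: 28.1
```

```bash
python3 - <<'E'
from h import *
im=ctrl.get_image("wrist");im2=ctrl.get_image("scene")
a=im["pixels"];b=cv2.resize(im2["pixels"][150:280,150:340],None,fx=3,fy=3,interpolation=2)
c=np.zeros((400+20,1),np.uint8)
a=cv2.resize(a[:330],(620,320))
h=np.zeros((590,620,3),np.uint8);h[:320]=a;h[320:590]=cv2.resize(b,(395,270)).copy() if 0 else 0
h[320:590,:395]=cv2.resize(b,(395,270))
cv2.imwrite("pics/g1.png",h[:,:,::-1]);s=ctrl.get_state();print(s["position"],s["ft_force"],s["grip_width"],s["grip_force"],s["torque"])
E
```

```text
[ 0.49946657 -0.3015092   0.04585047] [-2.7068066   5.23806023 10.17418966] 0.4739118796651516 28.089480847120285 [1.30306972 0.53285218 0.00682923]
```

View pics/g1.png

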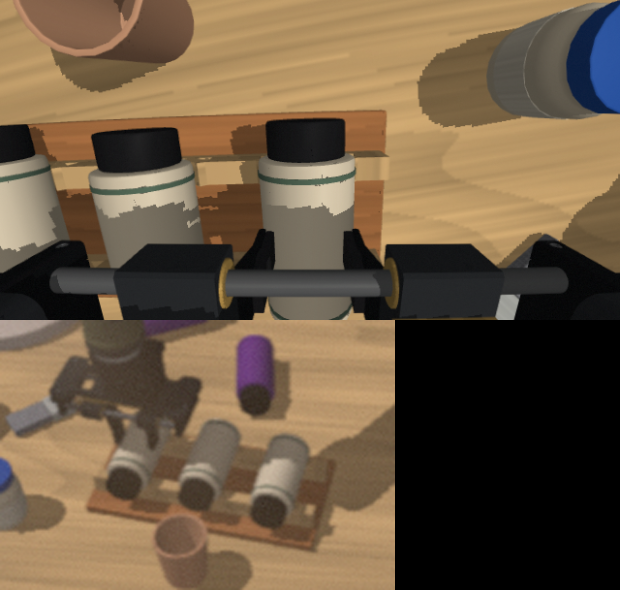

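The fingers straddle the right jar's barrel at (305,270). I'll test the grip with a small lift inside the notch.

Request:
{"method": "carry_out", "body": {"steps": [[0,0,0,0,0,0.5,0.3],[0,0,0,0,0,1.0,0.3],[0,0,0,0,0,1.5,0.3],[0,0,0,0,0,1.5,0.3],[0,0,0,0,0,1.5,0.3]]}}

```text
time: 3.25
position: [0.4983, -0.304, 0.0591]
tool_rot: [3.13, -0.271, -0.0]
ft_force: [0.2, -0.6, 0.6]
grip_width: 0.303
grip_force: 0.0
```

```bash
python3 - <<'E'
from h import *
im=ctrl.get_image("wrist");save(im,"g2.png")
s=ctrl.get_state();print(s["position"],s["ft_force"],s["grip_width"],s["grip_force"],s["torque"])
E
```

```text
[ 0.49822566 -0.30387327  0.05891642] [ 0.28961805  0.04064975 -0.07339068] 0.3029379596801512 0.0 [ 0.06534246  0.01288615 -0.03529547]
```

View pics/g2.png

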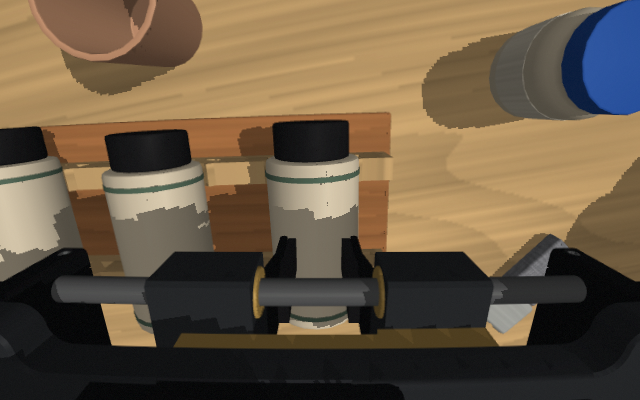

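The fingers slipped off upward and the jar is still in its notch: they close at (290-350,240), above the barrel's mid-line. I'll check the geometry.

```bash
python3 - <<'E'
from h import *
from scipy.spatial.transform import Rotation as R
s=ctrl.get_state();im=ctrl.get_image("wrist");K=np.array(im["camera_matrix"]);print(K.round(1),im["k1"],s["tool_rot"])
T=np.eye(4);T[:3,:3]=R.from_rotvec(s["tool_rot"]).as_matrix();T[:3,3]=s["position"]
C=T@im["T_tool_cam"];Ci=np.linalg.inv(C)
def pr(p):
    c=Ci@np.r_[p,1];a=c[:2]/c[2];a=a*(1+im["k1"]*(a@a));return (K[:2,:2]@a+K[:2,2]).round(0)
print("cam",C[:3,3],"tcp",pr(s["position"]))
for y in(-.013,.013): print("tip",pr((T@[0,y,0,1])[:3]),pr((T@[0,y,-.04,1])[:3]))
# jar R with centre c, axis yaw -9.3: ring width / positions at two heights
for z in(.062,.03): 
  c=np.array([.498,-.304,z]);a=np.array([.987,-.16,0]);n=np.array([.16,.987,0])
  for t in(-.055,0,.055): print(z,t,pr(c+a*t+n*.03),pr(c+a*t-n*.03),pr(c+a*t+[0,0,.03]))
E
```

```text
[[305.7   0.  318.4]
 [  0.  305.7 202.5]
 [  0.    0.    1. ]] -0.047212544640228185 [ 3.12980154e+00 -2.71170271e-01 -9.51977289e-04]
cam [ 0.57873311 -0.31729665  0.25711265] tcp [319. 231.]
tip [301. 231.] [297. 257.]
tip [338. 231.] [342. 257.]
0.062 -0.055 [280. 301.] [360. 301.] [320. 328.]
0.062 0 [276. 233.] [363. 232.] [320. 252.]
0.062 0.055 [271. 153.] [366. 152.] [319. 160.]
0.03 -0.055 [284. 279.] [356. 278.] [320. 299.]
0.03 0 [281. 217.] [357. 217.] [319. 232.]
0.03 0.055 [278. 147.] [359. 146.] [318. 152.]
```

```bash
python3 - <<'E'
from h import *
a=cv2.imread("pics/g2.png")[130:345,220:420]
b=ctrl.get_image("scene")["pixels"][160:260,180:300,::-1]
h=np.zeros((590,780,3),np.uint8)
h[:590,:400]=cv2.resize(a,(400,590))[:,:400] if 0 else cv2.copyMakeBorder(cv2.resize(a,(400,430),interpolation=2),0,160,0,0,0)
h[:315,402:]=cv2.resize(b,(378,315),interpolation=2);cv2.imwrite("pics/g3.png",h)
E
```

```text
(no output)
```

View pics/g3.png

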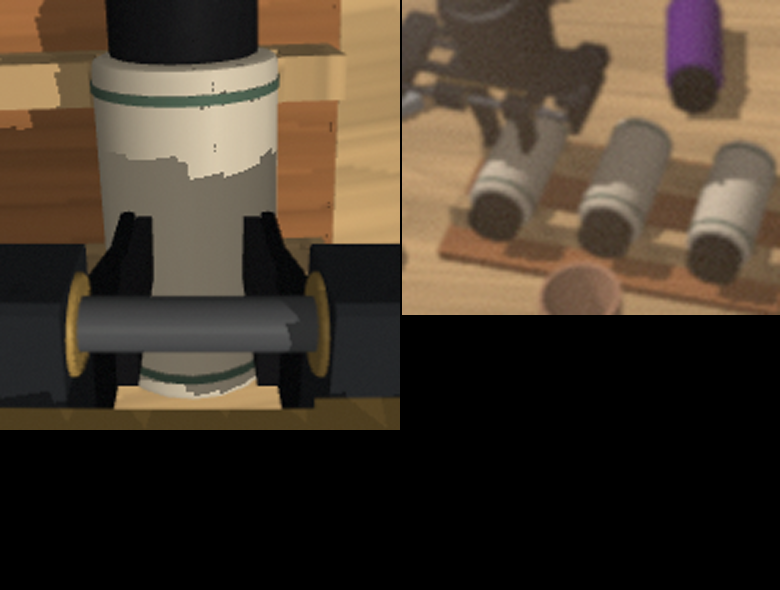

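Both the contact chord and the pad gap in the picture put the real fingertips about 38 mm behind the reported TCP. I therefore need to go about 38 mm lower than the text implies, and 3.5 mm toward +y. I'll do that in stages, watching the force.

Request:
{"method": "carry_out", "body": {"steps": [[0,0,0,0,0.35,0.5,1],[0,0,0,0,0.35,0.5,1],[0,0,0,0,0.35,0.5,1],[0,0,0,0,0.35,0.5,1],[0,0,0,0,0.35,0.5,1],[0,0,0,0,0.35,0,1],[0,0,0,0,0.35,-1.2,1],[0,0,0,0,0.35,-2.0,1],[0,0,0,0,0.35,-2.8,1],[0,0,0,0,0.35,-3.2,1],[0,0,0,0,0.35,-3.2,1]]}}

```text
time: 4.5
position: [0.498, -0.2997, 0.0262]
tool_rot: [-3.129, 0.27, 0.002]
ft_force: [-0.2, 0.1, -0.1]
grip_width: 0.995
grip_force: 0.0
```

Request:
{"method": "carry_out", "body": {"steps": [[0,0,0,0,0,-0.7,1],[0,0,0,0,0,-1.3,1],[0,0,0,0,0,-1.8,1],[0,0,0,0,0,-1.8,1],[0,0,0,0,0,-1.8,0.5],[0,0,0,0,0,-1.8,0.5],[0,0,0,0,0,-1.8,0.5],[0,0,0,0,0,-1.8,0.5],[0,0,0,0,0,-1.8,0.5],[0,0,0,0,0,-1.8,0.5],[0,0,0,0,0,-1.8,0.5]]}}

```text
time: 5.6
position: [0.4986, -0.3013, 0.0096]
tool_rot: [3.128, -0.271, 0.001]
ft_force: [-0.1, -3.2, 1.0]
grip_width: 0.682
grip_force: 34.9
```

The grip is now at full barrel width (0.68, 35 N). Lifting to weigh.

Request:
{"method": "carry_out", "body": {"steps": [[0,0,0,0,0,0.7,0.5],[0,0,0,0,0,1.5,0.5],[0,0,0,0,0,2.3,0.5],[0,0,0,0,0,3.0,0.5],[0,0,0,0,0,3.0,0.5],[0,0,0,0,0,3.0,0.5],[0,0,0,0,0,3.0,0.5],[0,0,0,0,0,3.0,0.5]]}}

```text
time: 6.4
position: [0.4983, -0.2999, 0.0388]
tool_rot: [-3.13, 0.27, 0.001]
ft_force: [0.4, -0.9, -2.6]
grip_width: 0.675
grip_force: 34.8
```

Right jar: 2.6 N, so empty. I put it back and rise.

Request:
{"method": "carry_out", "body": {"steps": [[0,0,0,0,0,-1.0,0.5],[0,0,0,0,0,-2.0,0.5],[0,0,0,0,0,-2.7,0.5],[0,0,0,0,0,-3.0,0.5],[0,0,0,0,0,-3.0,0.5],[0,0,0,0,0,-3.0,1],[0,0,0,0,0,-3.0,1],[0,0,0,0,0,-3.0,1],[0,0,0,0,0,-3.0,1],[0,0,0,0,0,-3.0,1],[0,0,0,0,0,0,1],[0,0,0,0,0,4.0,1]]}}

```text
time: 7.6
position: [0.4967, -0.2989, 0.0776]
tool_rot: [-3.127, 0.27, 0.008]
ft_force: [1.1, -1.5, 0.1]
grip_width: 0.997
grip_force: 0.0
```

Request:
{"method": "carry_out", "body": {"steps": [[0,0,0,0,0,1.5,1],[0,0,0,0.6,5,1.5,1],[0,0,0,1.3,10.2,1.5,1],[0,0,0,1.3,10.2,1.5,1],[0,0,0,1.3,10.2,1.5,1],[0,0,0,1.3,10.2,1.5,1]]}}

```text
time: 8.2
position: [0.5112, -0.1993, 0.094]
tool_rot: [3.129, -0.272, -0.001]
ft_force: [0.1, -1.1, 0.9]
grip_width: 0.999
grip_force: 0.0
```

```bash
python3 - <<'E'
from h import *
im=ctrl.get_image("wrist");save(im,"w2.png")
s=ctrl.get_state();print(s["position"],s["ft_force"],s["grip_width"],s["tool_rot"])
E
```

```text
[ 0.51109055 -0.19983323  0.09396345] [ 0.87327304  0.50299741 -0.47178398] 1.0026346878545513 [ 3.12895768e+00 -2.73735535e-01 -9.10637612e-04]
```

View pics/w2.png

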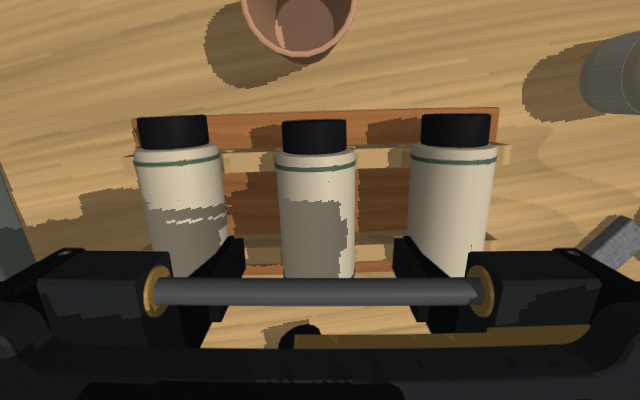

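The middle jar is centred at (316,215) between the fingers, and the right jar is back in its notch. Descending.

Request:
{"method": "carry_out", "body": {"steps": [[0,0,1.5,0,0.1,-3,1],[0,0,1.5,0,0.1,-5.5,1],[0,0,1.5,0,0.1,-7.5,1],[0,0,1.5,0,0.1,-8.5,1],[0,0,1.5,0,0.1,-8.5,1],[0,0,1.5,0,0.1,-8.5,0.5],[0,0,1.5,0,0.1,-8.5,0.5],[0,0,1.5,0,0.1,-8.5,0.5],[0,0,1.5,0,0.1,-8.5,0.5],[0,0,1.5,0,0.1,-8.5,0.5],[0,0,1.5,0,0.1,-8.5,0.5],[0,0,1.5,0,0.1,-8.5,0.5]]}}

```text
time: 9.45
position: [0.512, -0.1982, 0.01]
tool_rot: [3.132, -0.23, 0.002]
ft_force: [-0.5, -2.1, 4.0]
grip_width: 0.679
grip_force: 35.0
```

Request:
{"method": "carry_out", "body": {"steps": [[0,0,0,0,0,0,0.5],[0,0,0,0,0,0.7,0.5],[0,0,0,0,0,1.5,0.5],[0,0,0,0,0,2.3,0.5],[0,0,0,0,0,3.0,0.5],[0,0,0,0,0,3.0,0.5],[0,0,0,0,0,3.0,0.5],[0,0,0,0,0,3.0,0.5],[0,0,0,0,0,3.0,0.5]]}}

```text
time: 10.35
position: [0.5113, -0.197, 0.0389]
tool_rot: [-3.133, 0.229, 0.001]
ft_force: [1.0, -1.1, -2.6]
grip_width: 0.678
grip_force: 35.0
```

Middle jar: also 2.6 N, empty. I put it back and move to the left jar.

Request:
{"method": "carry_out", "body": {"steps": [[0,0,0,0,0,-1.0,0.5],[0,0,0,0,0,-2.0,0.5],[0,0,0,0,0,-2.7,0.5],[0,0,0,0,0,-3.0,0.5],[0,0,0,0,0,-3.0,0.5],[0,0,0,0,0,-3.0,1],[0,0,0,0,0,-3.0,1],[0,0,0,0,0,-3.0,1],[0,0,0,0,0,-3.0,1],[0,0,0,0,0,-3.0,1],[0,0,0,0,0,0,1],[0,0,0,0,0,4.0,1]]}}

```text
time: 11.55
position: [0.5095, -0.1963, 0.0778]
tool_rot: [-3.131, 0.229, 0.008]
ft_force: [0.5, 0.2, -0.1]
grip_width: 1.001
grip_force: 0.0
```

Request:
{"method": "carry_out", "body": {"steps": [[0,0,0,0,0,1.5,1],[0,0,0,0.9,5,1.5,1],[0,0,0,1.8,10.2,1.5,1],[0,0,0,1.8,10.2,1.5,1],[0,0,0,1.8,10.2,1.5,1],[0,0,0,1.8,10.2,1.5,1]]}}

```text
time: 12.15
position: [0.5292, -0.0963, 0.0939]
tool_rot: [3.132, -0.231, -0.001]
ft_force: [-0.3, -0.0, 0.4]
grip_width: 0.999
grip_force: 0.0
```

```bash
python3 - <<'E'
from h import *
im=ctrl.get_image("wrist");save(im,"w3.png")
s=ctrl.get_state();print(s["position"],s["tool_rot"])
g=cv2.cvtColor(im["pixels"],cv2.COLOR_RGB2HSV)
m=cv2.inRange(g,(8,0,120),(40,85,255))
for v in (155,165,175,185):
    d=np.where(m[v])[0];print(v,[(a[0],a[-1]) for a in np.split(d,np.where(np.diff(d)>3)[0]+1) if len(a)>15])
E
```

```text
[ 0.52920107 -0.09688265  0.09391025] [ 3.13222357e+00 -2.32827868e-01 -1.09197016e-03]
155 [(np.int64(287), np.int64(356))]
165 [(np.int64(340), np.int64(356)), (np.int64(436), np.int64(496)), (np.int64(579), np.int64(630))]
175 [(np.int64(287), np.int64(356)), (np.int64(575), np.int64(628))]
185 [(np.int64(287), np.int64(355)), (np.int64(434), np.int64(493)), (np.int64(573), np.int64(625))]
```

Request:
{"method": "carry_out", "body": {"steps": [[0,0,0,0,0.1,-3,1],[0,0,0,0,0.1,-5.5,1],[0,0,0,0,0.1,-7.5,1],[0,0,0,0,0.1,-8.5,1],[0,0,0,0,0.1,-8.5,1],[0,0,0,0,0.1,-8.5,0.5],[0,0,0,0,0.1,-8.5,0.5],[0,0,0,0,0.1,-8.5,0.5],[0,0,0,0,0.1,-8.5,0.5],[0,0,0,0,0.1,-8.5,0.5],[0,0,0,0,0.1,-8.5,0.5],[0,0,0,0,0.1,-8.5,0.5]], "squeeze": 45}}

```text
time: 13.4
position: [0.53, -0.0956, 0.01]
tool_rot: [3.131, -0.23, 0.001]
ft_force: [-1.4, -3.9, 4.2]
grip_width: 0.678
grip_force: 45.0
```

Request:
{"method": "carry_out", "body": {"steps": [[0,0,0,0,0,0,0.5],[0,0,0,0,0,0.7,0.5],[0,0,0,0,0,1.5,0.5],[0,0,0,0,0,2.3,0.5],[0,0,0,0,0,3.0,0.5],[0,0,0,0,0,3.0,0.5],[0,0,0,0,0,3.0,0.5],[0,0,0,0,0,3.0,0.5],[0,0,0,0,0,3.0,0.5]]}}

```text
time: 14.3
position: [0.5292, -0.0941, 0.0388]
tool_rot: [-3.133, 0.229, 0.001]
ft_force: [-0.4, -0.6, -5.7]
grip_width: 0.674
grip_force: 45.0
```

Left jar: 5.7 N, so this is the charged one. I lift it high and carry it over the mill bed at about (0.443, 0.197), turning +4.8°.

Request:
{"method": "carry_out", "body": {"steps": [[0,0,0,0,0,1.5,0.5],[0,0,0,0,0,4,0.5],[0,0,0,0,0,7,0.5],[0,0,0,0,0,10,0.5],[0,0,0,0,0,13,0.5],[0,0,1,-0.5,1.5,15,0.5],[0,0,2,-1.5,4,16,0.5],[0,0,3,-2.5,7,16,0.5],[0,0,4,-3.5,10.5,16,0.5],[0,0,4.8,-4.5,14,16,0.5],[0,0,4.8,-5.5,17.5,16,0.5],[0,0,4.8,-6.5,21,16,0.5]]}}

```text
time: 15.5
position: [0.4627, 0.1185, 0.1989]
tool_rot: [3.14, -0.095, -0.001]
ft_force: [1.2, -0.1, -6.7]
grip_width: 0.676
grip_force: 45.0
```

Request:
{"method": "carry_out", "body": {"steps": [[0,0,0,-1,3.5,0,0.5],[0,0,0,-1.7,6,0,0.5],[0,0,0,-2.1,8,0,0.5],[0,0,0,-2.1,8.1,0,0.5],[0,0,0,-2.1,8.1,0,0.5],[0,0,0,-2.1,8.1,-2,0.5],[0,0,0,-2.1,8.1,-4,0.5],[0,0,0,-2.1,8.1,-6,0.5],[0,0,0,-2.1,8.1,-8,0.5],[0,0,0,-2.1,8.1,-9,0.5],[0,0,0,-2.1,8.1,-9,0.5],[0,0,0,-2.1,8.1,-9,0.5]]}}

```text
time: 16.7
position: [0.4441, 0.1967, 0.1099]
tool_rot: [-3.14, 0.099, -0.001]
ft_force: [0.2, 0.1, -5.8]
grip_width: 0.674
grip_force: 45.0
```

```bash
python3 - <<'E'
from h import *
s=ctrl.get_state();print(s["position"],s["tool_rot"],s["ft_force"],s["grip_force"])
a=ctrl.get_image("scene")["pixels"][150:280,320:440,::-1];b=ctrl.get_image("wrist")["pixels"][:,:,::-1]
h=np.zeros((560,780,3),np.uint8);h[:250,:400]=cv2.resize(b,(400,250));h[:400,405:775]=cv2.resize(a,(370,400),interpolation=2)
cv2.imwrite("pics/m1.png",h)
E
```

```text
[0.44410435 0.19671166 0.10987807] [-3.13994432e+00  9.88657389e-02 -9.27792197e-04] [ 0.18179025  0.09759458 -5.75797085] 44.99637008149875
```

View pics/m1.png

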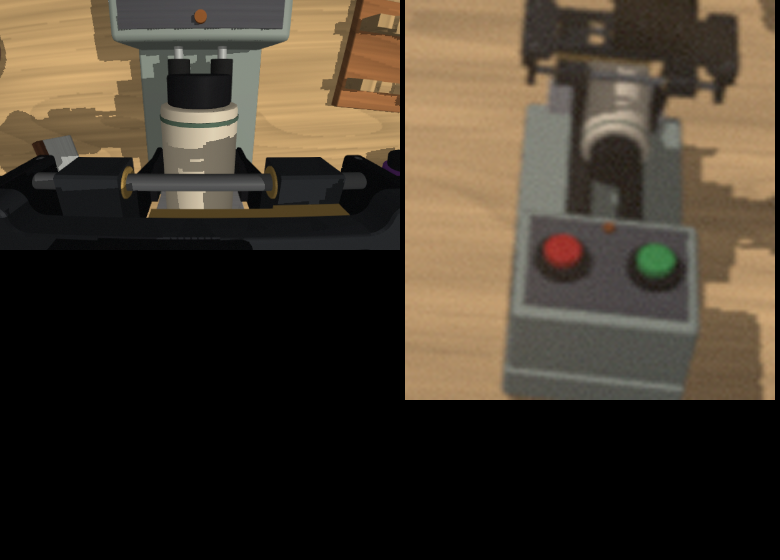

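The jar is aligned over the rollers: its cap at (200,90) in the wrist view sits midway between the roller ends at (178,65) and (222,65). Lowering gently.

Request:
{"method": "carry_out", "body": {"steps": [[0,0,0,0,0,-1,0.5],[0,0,0,0,0,-2,0.5],[0,0,0,0,0,-3,0.5],[0,0,0,0,0,-3.6,0.5],[0,0,0,0,0,-3.8,0.5],[0,0,0,0,0,-4.0,0.5],[0,0,0,0,0,-4.1,0.5],[0,0,0,0,0,-4.1,0.5],[0,0,0,0,0,-4.1,0.5]]}}

```text
time: 17.7
position: [0.4436, 0.1967, 0.0688]
tool_rot: [3.139, -0.098, -0.0]
ft_force: [-4.6, -3.5, 1.5]
grip_width: 0.679
grip_force: 45.0
```

The rollers carry the jar now (wrist force went from -5.7 to +1.5 N). Releasing and rising.

Request:
{"method": "carry_out", "body": {"steps": [[0,0,0,0,0,0,0.7],[0,0,0,0,0,0,0.8],[0,0,0,0,0,0,1],[0,0,0,0,0,0,1],[0,0,0,0,0,0,1],[0,0,0,0,0,0,1],[0,0,0,0,0,1,1],[0,0,0,0,0,3,1],[0,0,0,0,0,6,1],[0,0,0,0,0,9,1],[0,0,0,0,0,12,1],[0,0,0,0,0,13,1]]}}

```text
time: 18.9
position: [0.4454, 0.1979, 0.2021]
tool_rot: [-3.139, 0.098, -0.009]
ft_force: [0.0, 1.0, -0.1]
grip_width: 1.002
grip_force: 0.0
```

```bash
python3 - <<'E'
from h import *
from scipy.spatial.transform import Rotation as R
for _ in range(3): ctrl.get_image("top")
s=ctrl.get_state();print(s["position"],s["tool_rot"])
w=ctrl.get_image("wrist");b=w["pixels"]
T=np.eye(4);T[:3,:3]=R.from_rotvec(s["tool_rot"]).as_matrix();T[:3,3]=s["position"];T=T@w["T_tool_cam"]
hsv=cv2.cvtColor(b,cv2.COLOR_RGB2HSV)
for n,m in(("green",cv2.inRange(hsv,(40,110,50),(85,255,255))),("red",cv2.inRange(hsv,(0,170,80),(6,255,255)))):
    k,_,st,ce=cv2.connectedComponentsWithStats(m);i=1+st[1:,4].argmax();x,y,ww,hh,_a=st[i];print(n,st[i],plane(w,x+ww/2-.5,y+hh/2-.5,.148,T))
a=ctrl.get_image("scene")["pixels"][150:280,180:440,::-1]
h=np.zeros((590,640,3),np.uint8);h[:270,:432]=cv2.resize(b[:,:,::-1],(432,270));h[275:589,:628]=cv2.resize(a,(628,314),interpolation=2)
cv2.imwrite("pics/m2.png",h)
E
```

```text
[0.44377098 0.19690197 0.19840651] [ 3.13996062e+00 -9.80975516e-02  1.27200681e-03]
green [246   0  40  15 438] [0.59930419 0.22608467 0.148     ]
red [358   0  37  12 307] [0.59537084 0.14613795 0.148     ]
```

View pics/m2.png

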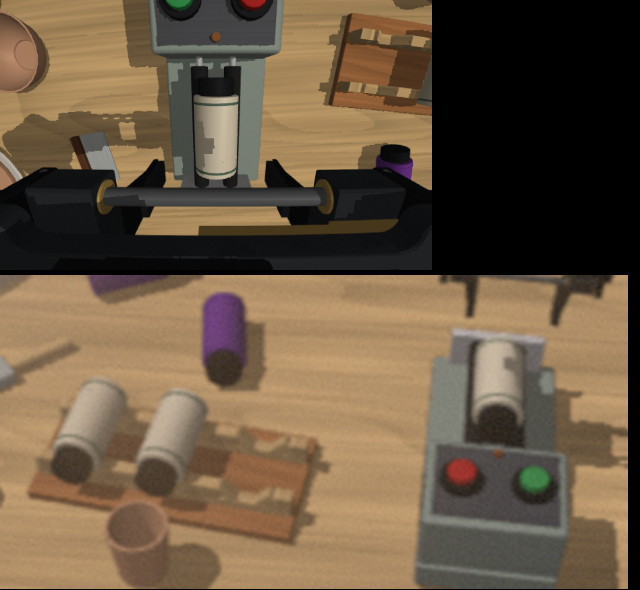

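The charged jar lies on both rollers, at (215,130) in the wrist part and (497,390) in the scene part. The empties lie in the rack. I go over the green button at (0.612, 0.226) with the fingers shut.

Request:
{"method": "carry_out", "body": {"steps": [[0,0,0,3,0.5,0,0],[0,0,0,7,1.2,0,0],[0,0,0,11,1.9,0,0],[0,0,0,15,2.6,0,0],[0,0,0,16.8,2.9,0,0],[0,0,0,16.8,2.9,0,0],[0,0,0,16.8,2.9,-2,0],[0,0,0,16.8,2.9,-4,0],[0,0,0,16.8,2.9,-6,0],[0,0,0,16.8,2.9,-7,0],[0,0,0,16.8,2.9,-7,0],[0,0,0,16.8,2.9,-7,0]], "squeeze": 20}}

```text
time: 20.35
position: [0.6114, 0.226, 0.1288]
tool_rot: [3.14, -0.098, 0.0]
ft_force: [-0.5, 0.3, 0.5]
grip_width: 0.031
grip_force: 0.0
```

Request:
{"method": "carry_out", "body": {"steps": [[0,0,0,0,0,-0.6,0],[0,0,0,0,0,-1.1,0],[0,0,0,0,0,-1.5,0],[0,0,0,0,0,-1.8,0],[0,0,0,0,0,-2.0,0],[0,0,0,0,0,-2.0,0]]}}

```text
time: 20.95
position: [0.612, 0.226, 0.1101]
tool_rot: [3.14, -0.098, 0.002]
ft_force: [-2.3, -1.2, 10.3]
grip_width: 0.005
grip_force: 4.7
```

Request:
{"method": "carry_out", "body": {"steps": [[0,0,0,0,0,-0.1,0],[0,0,0,0,0,-0.2,0],[0,0,0,0,0,-0.2,0]]}}

```text
time: 21.25
position: [0.6121, 0.226, 0.11]
tool_rot: [3.139, -0.098, 0.003]
ft_force: [-6.4, -3.7, 17.9]
grip_width: 0.004
grip_force: 8.6
```

```bash
python3 - <<'E'
from h import *
import pickle
s=ctrl.get_state();print(s["position"],s["ft_force"])
for n in("scene","top"):
  p=[pickle.load(open(n+"0.pkl","rb")),ctrl.get_image(n)]
  for im in p:
    hsv=cv2.cvtColor(im["pixels"],cv2.COLOR_RGB2HSV)
    x0,x1,y0,y1=(350,420,215,250) if n=="scene" else (245,300,150,185)
    for c,m in(("g",cv2.inRange(hsv,(40,100,50),(85,255,255))),("r",cv2.inRange(hsv,(0,170,80),(6,255,255)))):
        q=np.argwhere(m[y0:y1,x0:x1]);print(n,c,len(q),(q.mean(0)[::-1]+[x0,y0]).round(1) if len(q) else "",(q[:,0].max()+y0) if len(q) else "")
E
```

```text
[0.61208225 0.22604058 0.10997013] [-6.40678451 -3.68421556 17.93308314]
scene g 102 [401.  234.3] 239
scene r 87 [370.7 231. ] 236
scene g 21 [399.5 236.7] 239
scene r 87 [370.6 230.9] 235
top g 80 [260.4 165.8] 171
top r 68 [284.8 168. ] 172
top g 0  
top r 0
```

The travel stalled at 18 N, well over the 5 N that holds it, with the fingertips on the green button's centre. It is fully down, so I release and withdraw.

Request:
{"method": "carry_out", "body": {"steps": [[0,0,0,0,0,0.5,0],[0,0,0,0,0,1.5,0],[0,0,0,0,0,4,0],[0,0,0,0,0,8,0],[0,0,0,0,0,12,0],[0,0,0,0,-4,14,0],[0,0,0,0,-8,14,0],[0,0,0,0,-12,14,0],[0,0,0,0,-16,14,0],[0,0,0,0,-16,14,0],[0,0,0,0,-16,14,0]]}}

```text
time: 22.45
position: [0.6116, 0.0644, 0.2461]
tool_rot: [-3.14, 0.103, 0.001]
ft_force: [0.1, 0.4, 0.6]
grip_width: 0.002
grip_force: 0.0
```

```bash
python3 - <<'E'
from h import *
import pickle
s=ctrl.get_state();print(s["time"],s["position"],s["ft_force"])
for im in (pickle.load(open("scene0.pkl","rb")),ctrl.get_image("scene")):
    hsv=cv2.cvtColor(im["pixels"],cv2.COLOR_RGB2HSV)
    q=np.argwhere(cv2.inRange(hsv,(40,100,50),(85,255,255))[215:250,350:420]);print("green",len(q),q.mean(0)[::-1]+[350,215])
    m=cv2.inRange(hsv,(8,0,120),(40,85,255))
    k,l,st,ce=cv2.connectedComponentsWithStats(m[165:285,185:420])
    print([(np.round(c+[185,165]).tolist(),int(t[4])) for c,t in zip(ce[1:],st[1:]) if t[4]>60])
save(im,"end.png")
E
```

```text
22.45 [0.61161878 0.06435885 0.24607128] [0.08891949 0.38759628 0.63443208]
green 102 [401.03921569 234.32352941]
[([367.0, 204.0], 748), ([407.0, 205.0], 103), ([216.0, 207.0], 495), ([250.0, 212.0], 504), ([284.0, 220.0], 533)]
green 75 [401.   234.36]
[([387.0, 190.0], 480), ([363.0, 210.0], 573), ([217.0, 207.0], 535), ([250.0, 212.0], 533)]
```

```bash
python3 - <<'E'
from h import *
for n in("scene0","end"):
    p=cv2.imread(f"pics/{n}.png")[221:228,383:390].reshape(-1,3).astype(int);i=np.ptp(p,axis=1).argmax();print(n,p[i][::-1],p.mean(0)[::-1].round())
E
```

```text
scene0 [111  68  43] [89. 77. 69.]
end [117  73  47] [83. 70. 61.]
```

The lamp gives no clue, so I repeat the press in fine steps to confirm the full 6 mm of travel from the force curve.

Request:
{"method": "carry_out", "body": {"steps": [[0,0,0,0,4,0,0],[0,0,0,0,8,0,0],[0,0,0,0,12,0,0],[0,0,0,0,16,0,0],[0,0,0,0,16,0,0],[0,0,0,0,16,-4,0],[0,0,0,0,16,-8,0],[0,0,0,0,16,-11,0],[0,0,0,0,16,-12.5,0],[0,0,0,0,16,-12.5,0],[0,0,0,0,16,-12.5,0]]}}

```text
time: 23.6
position: [0.6122, 0.227, 0.1227]
tool_rot: [-3.139, 0.096, -0.002]
ft_force: [0.2, -0.9, 0.6]
grip_width: 0.009
grip_force: 0.0
```

Request:
{"method": "carry_out", "body": {"steps": [[0,0,0,0,0,-0.2,0],[0,0,0,0,0,-0.2,0],[0,0,0,0,0,-0.2,0]]}}

```text
time: 23.9
position: [0.6122, 0.2261, 0.1204]
tool_rot: [-3.14, 0.098, -0.002]
ft_force: [-0.9, 0.4, -0.1]
grip_width: 0.004
grip_force: 0.0
```

Request:
{"method": "carry_out", "body": {"steps": [[0,0,0,0,0,-0.2,0],[0,0,0,0,0,-0.2,0],[0,0,0,0,0,-0.2,0]]}}

```text
time: 24.2
position: [0.6116, 0.2258, 0.1172]
tool_rot: [3.14, -0.098, -0.0]
ft_force: [-0.0, 0.4, 1.0]
grip_width: 0.005
grip_force: 0.0
```

Request:
{"method": "carry_out", "body": {"steps": [[0,0,0,0,0,-0.2,0],[0,0,0,0,0,-0.2,0],[0,0,0,0,0,-0.2,0]]}}

```text
time: 24.5
position: [0.6119, 0.226, 0.1156]
tool_rot: [-3.14, 0.098, -0.001]
ft_force: [-0.6, -0.4, 1.9]
grip_width: 0.005
grip_force: 0.8
```

Request:
{"method": "carry_out", "body": {"steps": [[0,0,0,0,0,-0.2,0],[0,0,0,0,0,-0.2,0],[0,0,0,0,0,-0.2,0]]}}

```text
time: 24.8
position: [0.6119, 0.226, 0.1136]
tool_rot: [-3.14, 0.098, -0.001]
ft_force: [-0.1, -1.3, 3.0]
grip_width: 0.004
grip_force: 1.4
```

Request:
{"method": "carry_out", "body": {"steps": [[0,0,0,0,0,-0.2,0],[0,0,0,0,0,-0.2,0],[0,0,0,0,0,-0.2,0]]}}

```text
time: 25.1
position: [0.6118, 0.2259, 0.1115]
tool_rot: [-3.14, 0.098, -0.001]
ft_force: [-0.5, -1.0, 4.4]
grip_width: 0.004
grip_force: 2.0
```

The force follows the button's spring, from 1.5 N near z = 0.116 to a stop at 0.110, so the first press was full. I finish this press too and withdraw.

Request:
{"method": "carry_out", "body": {"steps": [[0,0,0,0,0,-0.3,0],[0,0,0,0,0,-0.4,0],[0,0,0,0,0,-0.4,0],[0,0,0,0,0,0.5,0],[0,0,0,0,0,1.5,0],[0,0,0,0,0,4,0],[0,0,0,0,0,8,0],[0,0,0,0,0,12,0],[0,0,0,0,0,14,0],[0,0,0,0,0,14,0],[0,0,0,0,0,14,0]]}}

```text
time: 26.2
position: [0.6112, 0.2257, 0.2505]
tool_rot: [3.14, -0.098, -0.002]
ft_force: [0.7, 0.2, -0.2]
grip_width: 0.0
grip_force: 0.0
```

```bash
python3 - <<'E'
from h import *
s=ctrl.get_state();print(s["time"],s["position"],s["ft_force"],np.abs(s["qd"]).max())
print(ctrl.close_job())
E
```

```text
26.2 [0.61123433 0.22573371 0.25045744] [ 0.66962138  0.23782579 -0.15401885] 0.03124125338359768
the job is handed in; nothing more can be done
None
```

The job is handed in at 26.2 s: the left-hand jar felt heavy (5.7 N against 2.6 N for each of the others) and lies on the mill's rollers, the two empties are back in their notches, and the green button was pressed fully down and came up (twice, the second press to confirm full travel).

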